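Refurnish the gecko's terrarium tray after washing

ROBOT

A 6-joint arm with a two-finger parallel gripper is mounted at the origin on the work surface. World frame = base frame: x ahead of the robot, y to its left, z up, the work surface at z = 0. Lengths are in mm, angles in rad, forces in N, time in s.
With the tool pointing down it reaches from about 375 to 925 mm from the base axis. Payload 5.7 kg.
Tool frame: the origin (TCP) lies midway between the tips of the shut fingers; the grasp point (between the pads) lies 19 mm behind it (robot.pinch_z is the distance from the TCP to the grasp point, in mm); z points along the fingers, y is the line along which they close (so a half turn about z gives the same grasp; the last joint's range is limited). The gripper opens to 85 mm and grips with 20 to 120 N. Pads are 22 mm wide; open, the fingers measure 114 mm over their backs; the gripper's body (76 mm by 85 mm) begins 54 mm behind the grasp point. The pads swing forward as they close: fully open they stand 13 mm farther back than shut.
Start: joints at [-1.258, 0.359, 1.51, -0, 1.272, -0.115], TCP at [248.904, -545.903, 231.267] pointing down, gripper open.
Joint ranges: [-2.97, 2.97], [-1.01, 2.36], [0.21, 2.38], [-0.96, 4.11], [0.2, 2.71], [-2.98, 2.98]. Speed limits (rad/s): [2.39, 2.39, 3.14, 3.14, 3.14, 3.14].

INTERFACE

Orientations are given as a unit quaternion [w, x, y, z].
In Python, from cell import robot gives the robot as it stands.
- The arm moves only by the tool servo_tool, never from a script. Its argument "steps" is a list of rows, each a list of 2 entries, a list of its own where there are three numbers: the shift along the tool's x, y, z in mm, then the turn about the tool's z in degrees. In form: [[[tx, ty, tz], turn], ...]. A call has 1 to 20 rows; each row is the pose to reach, as a shift and turn from the pose commanded when the call began, along the tool's axes at that moment; what a row does not reach only later rows make up. A row lasts 1/10 s, in which the tool goes at most 50 mm and 8.59 degrees, less where a joint would pass 70% of its speed; a pose out of reach is approached as far as the arm can. A call with a gripper value outside its range is refused whole. "claw" is the opening, from -1 (shut) to 1 (fully open), set as the call begins (left out, the last holds). The fingers move at their own pace and stop on an object; "newtons" is the grip in N (left out, the last holds). Time passes only in rows, so rows that repeat a pose let the fingers close. It gives the time, the measured TCP pose, the force, the opening and the grip force at its end, in the units of the state.
- robot.observe(): the state, without advancing time (a new reading comes with each control period).
- robot.capture(name): name is "side" or "top"; returns a dict with "frame" (420x560x3 uint8, blue, green, red), "camera_matrix" (3x3 intrinsics, pixels), "pose" (4x4, takes a point from camera to world coordinates). Camera axes: x right, y down, z forward; pixel columns grow to the right and rows downward; lengths in mm; the calibration is good to about 2 mm. A picture is of the moment at which its call begins. There is no depth.
- robot.hand_in(): hands the job in; it is judged then, once.
The state is a dict: "clock": time; "joint_pos": joint angles; "qd": joint speeds; "tau": joint torques, N m; "position": TCP position; "ee_rot": TCP orientation; "force": force on the tool from outside, world axes, zero at the start; "moment": the same for the moment, N m; "width": finger opening in mm; "gripper_force": force on a finger pad.
Only numpy, scipy, OpenCV 4.12 (cv2) and the standard library are available. Lean on these libraries where they do the work, as an engineer would, in place of code of your own. Each camera call takes 0.05 s, during which the arm holds its last target. There are 200 camera calls.

TASK

The gecko's furnishings have been washed: put them back into the grey terrarium tray. The white hide stands in the middle of the black heat mat with its doorway facing the feeding dish, the slate lies squarely centred on the hide's roof, the blue water bowl stands in the middle of the white tile, and the green glass feeding dish goes in the very middle of the tray, between hide and bowl. Set everything down upright rather than letting it drop, and leave the jar, the drops bottle and the tongs where they are.

Things in the scene. Friction and masses are not known exactly. Their poses are not given: they have to be found in the camera images.
- tray: slide-out terrarium base tray, mid-grey plastic, open on top, fixed; 200 (x) x 360 (y) x 22 mm high, walls and floor 5 mm thick. Origin: centre of the underside, so the tray's middle; its inner floor is 5 mm above it. It stands on the oak shelf (z = 0) on the robot's left or right, its long side (y) roughly across the robot's view, turned up to 0.2 rad.
- heat_mat: black heat mat with copper stripes stuck to the tray floor at one end (the warm end, left or right), 85 (x) x 106 (y) x 2 mm thick, about 110 mm along the tray from its middle. Origin: centre of its underside, its top is 2 mm above. Its axes are turned as the tray's. Fixed.
- tile: white ceramic tile on the tray floor at the other (cool) end, 85 x 85 x 6 mm thick, about 110 mm along the tray from its middle. Origin: centre of its underside, its top is 6 mm above. Fixed.
- hide: white plastic hide, box-shaped shell open below, flat roof, 84 (x) x 58 (y) x 46 mm high, 90 g. Origin: centre of its underside, z up. Doorway: a dark 32 mm wide slot in the short face on its -x side, cut 12 mm into the roof; grip the plain long sides, 58 mm apart along y. It starts on the teal drying mat, a 4 mm thick fixed sheet on the robot's other side from the tray.
- slate: dark grey slate slab, 76 (x) x 48 (y) x 12 mm thick, 120 g, lying flat on the drying mat. Origin: centre of its underside. Grip it across the 48 mm. Hide and slate start with their long sides within 0.4 rad of the world's x, the doorway away from the robot.
- dish: green-tinted glass feeding dish, round, 56 mm across the rim, 24 mm high, wall 4 mm, sides nearly upright, 70 g. Origin: centre of its underside.
- bowl: blue ceramic water bowl, round, 62 mm across the rim, 30 mm high, wall 4 mm, sides nearly upright, 130 g. Origin: centre of its underside.
- jar: bystander: clear plastic jar with paper label and green twist cap, 52 mm across, 72 mm high, on the drying mat. Origin: centre of its underside. On that mat hide, slate, dish, bowl, jar and drops stand in mixed order in two files of three along x; the files are 130 mm apart, the places in a file 104 mm, each thing within 6 mm of its place. Leave it alone.
- drops: bystander: small amber vitamin-drops bottle with black cap, 34 mm across, 82 mm high, on the drying mat. Origin: centre of its underside. To be left alone.
- tongs: bystander: steel feeding tongs, 200 mm long, 24 mm wide, 10 mm high, lying on the shelf beyond tray and drying mat, lengthwise (x) across the robot's view. Origin: middle of the tongs, on the shelf. To be left alone.
There are look-alikes about, which are no part of the job. Several things look just like the hide: the one meant starts farthest from the robot's base.

How it is judged (in metres and radians):
At the end, for the whole second after the job is handed in: Hide upright, within 15 mm of mat's centre, dish within 30 mm of the line straight out of its doorway; slate flat on its roof, within 12 mm, 0.2 rad square; bowl upright within 12 mm of tile's centre; dish upright on the tray floor within 15 mm of tray's middle; all released, at rest (horizontal distance between hide and heat_mat below 0.015 m and z of hide in the frame of heat_mat below 0.006 m and angle between each of hide, slate, bowl, dish's own z axis and vertical below 0.08 rad and x of dish in the frame of hide below -0.07 m and y of dish in the frame of hide between -0.03 and 0.03 m and horizontal distance between slate and hide below 0.012 m and z of slate in the frame of hide between 0.043 and 0.05 m and angle between the x axis of slate and the x axis of hide, either way round below 0.2 rad and horizontal distance between bowl and tile below 0.012 m and z of bowl in the frame of tile below 0.01 m and horizontal distance between dish and tray below 0.015 m and z of dish in the frame of tray below 0.009 m and linear speed of each of hide, slate, dish, bowl below 0.02 m/s); the robot touches nothing.
It fails at once if the jar is moved more than 25 mm or tipped over (distance of jar from where it was at the start of the episode above 0.025 m or angle between jar's own z axis and vertical above 0.5 rad).
It fails at once if the drops bottle is moved more than 25 mm or tipped over (distance of drops from where it was at the start of the episode above 0.025 m or angle between drops's own z axis and vertical above 0.5 rad).
It fails at once if the tongs are moved more than 25 mm (distance of tongs from where it was at the start of the episode above 0.025 m).
It fails at once if hide, slate, dish or bowl is dropped: it falls free at more than 0.6 m/s (about 20 mm) ((linear speed of hide above 0.6 m/s and contact force between the fingers and hide below 0.1 N) or (linear speed of slate above 0.6 m/s and contact force between the fingers and slate below 0.1 N) or (linear speed of dish above 0.6 m/s and contact force between the fingers and dish below 0.1 N) or (linear speed of bowl above 0.6 m/s and contact force between the fingers and bowl below 0.1 N)).
It also fails if it takes over 112 s, if anything falls off the work surface, if the arm or the gripper's body presses on something with over 40 N, if the wrist force passes 120 N, or if a joint passes its speed limit or range.

## Working session

There is one attempt and no reset: what is moved stays moved. The work goes in short steps, Python scripts to look and compute and a tool call to move; the robot and the scene stay as the last step left them, time stands still between calls to the robot, and variables do not carry over. Pictures are saved under pics/ and viewed, at most 14 in all, crops included, and the job is handed in when it is done.

Besides the shell and the picture viewer there is one more tool, called as name([rows], argument=value, ...), one row to a line, values as JSON. servo_tool: Moves the arm, as the interface text tells. Its arguments: {"type":"object","properties":{"steps":{"type":"array"},"claw":{"type":"number"},"newtons":{"type":"number"}},"required":["steps"]}

```bash
ls; mkdir -p pics
python3 - <<'E'
from cell import robot
import cv2, numpy as np
s=robot.observe(); print({k:np.round(v,3).tolist() for k,v in s.items()}, robot.pinch_z)
for n in("top","side"):
    c=robot.capture(n); cv2.imwrite(f"pics/{n}0.png",c["frame"]); print(n,np.round(c["camera_matrix"],2).tolist(),np.round(c["pose"],4).tolist())
E
```

```text
pics
{'clock': 0.0, 'joint_pos': [-1.258, 0.36, 1.511, -0.0, 1.273, -0.115], 'qd': [-0.001, 0.001, -0.0, -0.0, 0.0, 0.002], 'tau': [0.002, -52.761, -27.862, 0.0, 0.013, 0.0], 'position': [248.7, -545.292, 230.447], 'ee_rot': [-0.001, 0.977, 0.212, -0.0], 'force': [0.3, 0.308, 0.479], 'moment': [0.005, -0.039, 0.026], 'gripper_force': 0.0, 'width': 85.245} 18.700000000000003
top [[380.29, 0.0, 281.02], [0.0, 380.29, 202.65], [0.0, 0.0, 1.0]] [[-0.0075, -0.9976, 0.0695, 422.7158], [-1.0, 0.0076, 0.0015, 54.3992], [-0.0021, -0.0695, -0.9976, 1026.6542], [0.0, 0.0, 0.0, 1.0]]
side [[483.69, 0.0, 277.55], [0.0, 483.69, 207.12], [0.0, 0.0, 1.0]] [[-0.9859, -0.0902, 0.1409, 275.375], [-0.1672, 0.5585, -0.8125, 1330.6241], [-0.0054, -0.8246, -0.5657, 906.0491], [0.0, 0.0, 0.0, 1.0]]
```

View pics/top0.png

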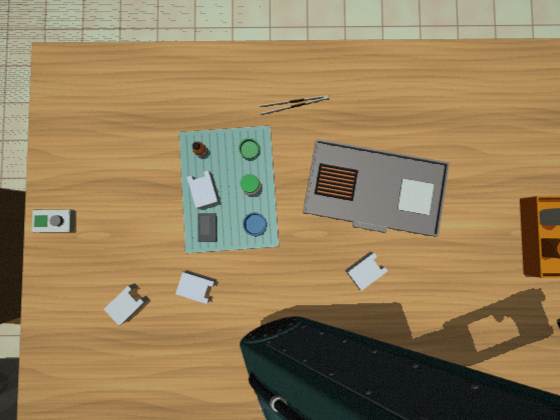

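View pics/side0.png

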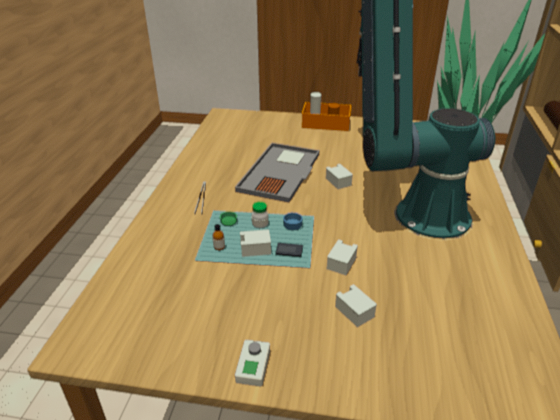

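The top view shows four white hide-like boxes, at px (202,190) on the mat, (196,287), (126,304) and (367,271). The one on the drying mat is the farthest away and is my choice. Green things: the dish is the ring at (249,149), the jar cap is at (250,184). The bowl is at (255,224), the slate at (207,228), the heat mat at (337,182) (left end) and the tile at (416,197).

```bash
cat > h.py <<'E'
from cell import robot
import cv2, numpy as np
def ray(c,uv,z):
    uv=np.atleast_2d(np.float64(uv)); d=np.c_[uv,np.ones(len(uv))]@np.linalg.inv(c["camera_matrix"]).T@c["pose"][:3,:3].T
    o=c["pose"][:3,3]; return (o+d*((z-o[2])/d[:,2:]))[:,:2]
def mask(c,lo,hi,box):
    m=cv2.inRange(cv2.cvtColor(c["frame"],cv2.COLOR_BGR2HSV),lo,hi); k=np.zeros_like(m); u0,v0,u1,v1=box; k[v0:v1,u0:u1]=m[v0:v1,u0:u1]
    return k
def rect(c,m,z):
    cs,_=cv2.findContours(m,cv2.RETR_EXTERNAL,cv2.CHAIN_APPROX_NONE); k=max(cs,key=cv2.contourArea)
    p=ray(c,k[:,0,:],z).astype(np.float32); (x,y),(w,h),a=cv2.minAreaRect(p)
    if w<h: w,h,a=h,w,a+90
    return np.round([x,y,w,h,(a+90)%180-90],1)  # long-axis angle deg
def tcp():
    s=robot.observe(); q=s["ee_rot"]; th=2*np.arctan2(q[2],q[1]); return s,s["position"],th
def to(x,y,z,thdeg):
    s,p,th=tcp(); dx,dy,dz=x-p[0],y-p[1],z-p[2]; C,S=np.cos(th),np.sin(th)
    print("clock %.1f th %.1f"%(s["clock"],np.degrees(th)%360),"shift",np.round([dx*C+dy*S,dx*S-dy*C,-dz],1),"turn",round(-((thdeg-np.degrees(th)+180)%360-180),1))
E
python3 - <<'E'
from h import *
c=robot.capture("top"); f=c["frame"]
hsv=cv2.cvtColor(f,cv2.COLOR_BGR2HSV)
for n,p in dict(hide=(202,190),slate=(207,228),mat=(230,200),tray=(380,200),tile=(416,197),bowl=(255,215),dish=(249,140),dishin=(249,149)).items(): print(n,hsv[p[1],p[0]])
print("hides dist",[np.round(np.hypot(*ray(c,p,46)[0])) for p in((202,190),(196,287),(126,304),(367,271))])
print("hide",rect(c,mask(c,(0,0,150),(180,60,255),(180,165,222,212)),50))
print("slate",rect(c,mask(c,(0,0,0),(180,255,115),(192,210,222,246)),16))
print("bowl",rect(c,mask(c,(98,80,0),(125,255,255),(238,206,275,240)),34))
print("dish",rect(c,mask(c,(40,90,0),(80,255,255),(235,130,265,165)),28))
print("mat",rect(c,cv2.morphologyEx(mask(c,(0,0,0),(20,255,255),(308,155,365,210))&mask(c,(0,70,0),(180,255,255),(308,155,365,210)),cv2.MORPH_CLOSE,np.ones((5,5))),7))
print("tile",rect(c,mask(c,(0,0,180),(180,60,255),(390,170,445,225)),11))
print("tray",rect(c,cv2.morphologyEx(mask(c,(0,0,30),(180,60,255),(295,135,455,240)),cv2.MORPH_OPEN,np.ones((5,5))),22))
a=cv2.resize(f[120:258,172:285],None,fx=4,fy=4,interpolation=cv2.INTER_CUBIC);
b=cv2.resize(f[130:245,295:460],None,fx=2,fy=2)
o=np.zeros((560,800,3),np.uint8); o[:a.shape[0],:a.shape[1]]=a; o[:b.shape[0],460:460+b.shape[1]]=b; cv2.imwrite("pics/crop.png",o)
E
```

```text
hide [105  24 209]
slate [100   8  99]
mat [ 83  61 172]
tray [ 20  12 130]
tile [ 73  12 197]
bowl [102 116 150]
dish [ 71 120  53]
dishin [ 64 105 155]
hides dist [np.float64(586.0), np.float64(390.0), np.float64(510.0), np.float64(354.0)]
hide [530.4 273.5 117.3  88.1  11.1]
slate [4.299e+02 2.529e+02 7.470e+01 4.790e+01 2.000e-01]
bowl [ 4.380e+02  1.268e+02  5.990e+01  5.740e+01 -3.000e-01]
dish [ 6.387e+02  1.400e+02  5.390e+01  5.330e+01 -5.000e-01]
mat [547.8 -90.5 100.4  77.7  78.6]
tile [ 507.9 -304.5   83.3   81.6  -10.6]
tray [ 526.6 -195.4  359.6  212.9   79.4]
```

View pics/crop.png

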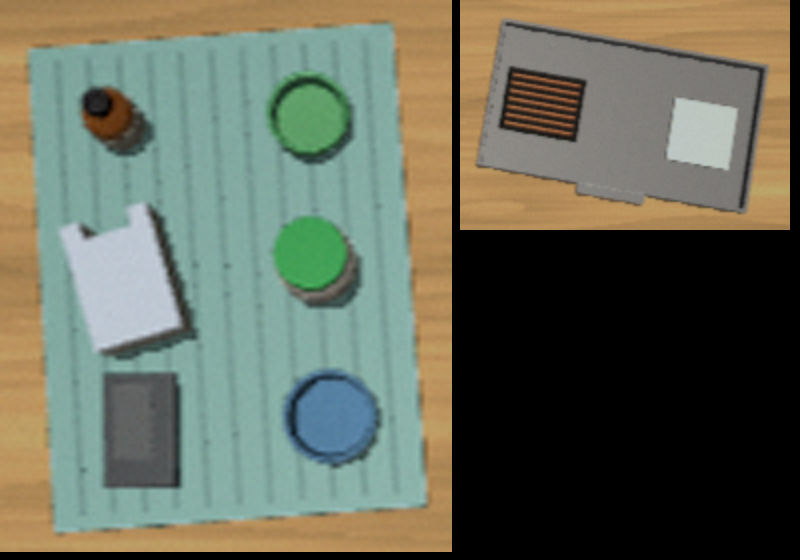

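The crop confirms the hide at (202,190), with its doorway notch facing away from the robot; the slate is below it, and the dish, jar and bowl are in the other file. The hide mask leaked onto the mat, so I'll redo it tighter.

Run:
```python
from h import *
c=robot.capture("top")
m=cv2.morphologyEx(mask(c,(94,0,175),(130,45,255),(180,165,222,212)),cv2.MORPH_OPEN,np.ones((3,3)))
h=rect(c,m,50); print("hide",h)
to(h[0],h[1],130,180+h[4])
```

```text
hide [528.6 261.2  82.8  57.4  16.5]
clock 0.2 th 24.5 shift [ 589.3 -617.9  100.7] turn -172.0
```

servo_tool([
  [[589,-618,30],-172],
  [[589,-618,30],-172],
  [[589,-618,30],-172],
  [[589,-618,30],-172],
  [[589,-618,30],-172],
  [[589,-618,30],-172],
  [[589,-618,30],-172],
  [[589,-618,30],-172],
  [[589,-618,30],-172],
  [[589,-618,30],-172],
  [[589,-618,30],-172],
  [[589,-618,30],-172],
  [[589,-618,30],-172],
  [[589,-618,30],-172],
  [[589,-618,30],-172],
  [[589,-618,30],-172],
  [[589,-618,30],-172],
  [[589,-618,30],-172],
  [[589,-618,30],-172],
  [[589,-618,30],-172],
], claw=1, newtons=30)

```text
clock: 2.2
position: [528.2, 261.5, 200.8]
ee_rot: [-0.0, -0.146, 0.989, -0.0]
force: [0.2, 0.6, 0.4]
width: 85.5
gripper_force: 0.0
```

Run:
```python
from h import *
to(528.6,261.2,15,196.5); print(np.round(robot.observe()["position"]),robot.observe()["joint_pos"])
```

```text
clock 2.2 th 196.8 shift [ -0.3  -0.4 185.8] turn 0.3
[528. 262. 201.] [ 3.42547949e-01  3.72664901e-01  1.57011169e+00  1.38012335e-05
  1.19961587e+00 -1.52205455e+00]
```

servo_tool([
  [[0,0,40],0],
  [[0,0,80],0],
  [[0,0,120],0],
  [[0,0,150],0],
  [[0,0,170],0],
  [[0,0,180],0],
  [[0,0,186],0],
  [[0,0,186],0],
])

```text
clock: 3.0
position: [528.5, 260.8, 15.2]
ee_rot: [-0.0, -0.143, 0.99, 0.0]
force: [-0.5, -0.3, -0.2]
width: 85.3
gripper_force: 0.0
```

servo_tool([
  [[0,0,0],0],
  [[0,0,0],0],
  [[0,0,0],0],
  [[0,0,0],0],
  [[0,0,0],0],
  [[0,0,0],0],
  [[0,0,0],0],
  [[0,0,0],0],
], claw=-1, newtons=30)

```text
clock: 3.8
position: [529.4, 261.1, 16.6]
ee_rot: [0.001, -0.143, 0.99, 0.0]
force: [-0.5, -0.0, 6.7]
width: 57.5
gripper_force: 33.0
```

servo_tool([
  [[0,0,-10],0],
  [[0,0,-30],0],
  [[0,0,-60],0],
  [[0,0,-95],0],
  [[0,0,-125],0],
  [[0,0,-135],0],
  [[0,0,-135],0],
])

```text
clock: 4.5
position: [529.5, 261.2, 152.2]
ee_rot: [0.002, -0.143, 0.99, 0.0]
force: [-0.7, 0.5, -1.6]
width: 57.4
gripper_force: 32.4
```

Run:
```python
from h import *
to(548,-90.3,150,79.4); s=robot.observe(); print(s["force"],s["width"])
```

```text
clock 4.5 th 196.4 shift [  81.4 -342.4    2.2] turn 117.0
[-0.66879662  0.52892643 -1.57235218] 57.43723403552008
```

servo_tool([
  [[6,-25,0],8],
  [[12,-50,0],16],
  [[18,-76,0],24],
  [[24,-101,0],32],
  [[30,-126,0],40],
  [[36,-152,0],48],
  [[42,-177,0],56],
  [[48,-202,0],64],
  [[54,-228,0],72],
  [[60,-253,0],80],
  [[66,-278,0],88],
  [[72,-304,0],96],
  [[77,-324,0],104],
  [[81,-342,0],112],
  [[81,-342,0],117],
  [[81,-342,0],117],
  [[81,-342,0],117],
])

```text
clock: 6.2
position: [546.1, -89.7, 148.9]
ee_rot: [-0.001, 0.769, 0.64, -0.001]
force: [-0.7, 0.3, -0.3]
width: 57.8
gripper_force: 32.5
```

Run:
```python
from h import *
s=robot.observe(); print(s["position"],s["width"]); to(548,-90.3,21.5,79.4)
c=robot.capture("side"); cv2.imwrite("pics/s1.png",cv2.resize(c["frame"][60:270,180:460],None,fx=2,fy=2))
```

```text
[546.12769057 -89.74854107 148.87306955] 57.83863186152755
clock 6.2 th 79.5 shift [ -0.2   1.9 127.4] turn 0.1
```

View pics/s1.png

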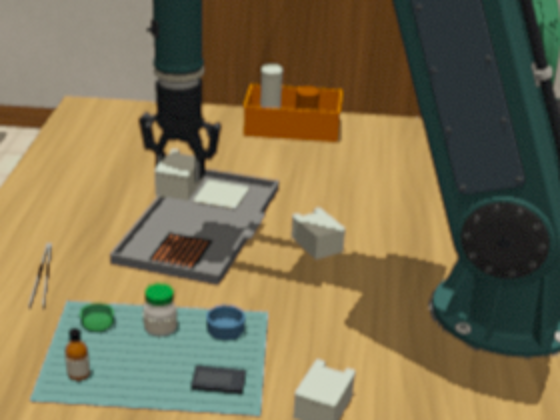

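The hide is held level at crop (177,175), above the tray. Lowering it.

servo_tool([
  [[0,2,40],0],
  [[0,2,75],0],
  [[0,2,100],0],
  [[0,2,115],0],
  [[0,2,121],0],
  [[0,2,125],0],
  [[0,2,127],0],
  [[0,2,128.5],0],
  [[0,2,129.5],0],
  [[0,2,129.5],0],
])

```text
clock: 7.25
position: [549.6, -90.6, 21.3]
ee_rot: [0.0, 0.769, 0.639, 0.0]
force: [-0.1, 0.4, -0.7]
width: 57.8
gripper_force: 32.5
```

servo_tool([
  [[-0.5,1,1],0],
  [[-0.5,1,2],0],
  [[-0.5,1,2.5],0],
  [[-0.5,1,2.5],0],
])

```text
clock: 7.65
position: [550.7, -91.4, 19.6]
ee_rot: [0.0, 0.769, 0.639, 0.0]
force: [-2.1, 1.3, 10.7]
width: 57.7
gripper_force: 34.0
```

Contact. Releasing and rising.

servo_tool([
  [[0,0,0],0],
  [[0,0,0],0],
  [[0,0,0],0],
  [[0,0,0],0],
  [[0,0,0],0],
  [[0,0,-10],0],
  [[0,0,-40],0],
  [[0,0,-80],0],
  [[0,0,-120],0],
  [[0,0,-140],0],
  [[0,0,-140],0],
], claw=1)

```text
clock: 8.75
position: [552.7, -91.9, 162.5]
ee_rot: [0.003, 0.769, 0.639, 0.002]
force: [0.5, 0.1, -0.2]
width: 85.3
gripper_force: 0.0
```

Run:
```python
from h import *
to(429.9,252.9,150,180.2)
```

```text
clock 8.8 th 79.4 shift [ 316.4 -184.1   12.5] turn -100.8
```

servo_tool([
  [[32,-18,0],-8],
  [[63,-37,0],-16],
  [[95,-55,0],-24],
  [[127,-74,0],-32],
  [[158,-92,0],-40],
  [[190,-110,0],-48],
  [[221,-129,0],-56],
  [[253,-147,0],-64],
  [[285,-166,0],-72],
  [[305,-177,0],-80],
  [[316,-184,0],-88],
  [[316,-184,0],-96],
  [[316,-184,0],-101],
  [[316,-184,12],-101],
  [[316,-184,12],-101],
  [[316,-184,12],-101],
])

```text
clock: 10.35
position: [426.6, 252.7, 145.3]
ee_rot: [-0.001, -0.002, 1.0, -0.0]
force: [-1.3, -0.0, 0.6]
width: 85.5
gripper_force: 0.0
```

Run:
```python
from h import *
to(429.9,252.9,5,180.2)
c=robot.capture("top")
m=cv2.morphologyEx(mask(c,(94,0,175),(130,45,255),(305,150,372,215)),cv2.MORPH_OPEN,np.ones((3,3)))
print("hide",rect(c,m,53))
cv2.imwrite("pics/t2.png",cv2.resize(c["frame"][120:260,170:460],None,fx=2.5,fy=2.5))
```

```text
clock 10.3 th 180.3 shift [ -3.3   0.2 140.3] turn 0.1
hide [551.3 -88.5  82.6  57.2  79.2]
```

View pics/t2.png

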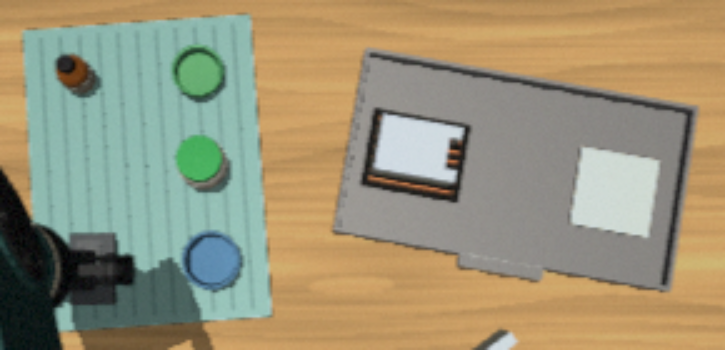

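The hide stands on the mat, doorway to the right (crop (455,155)). The gripper is over the slate, so I descend.

servo_tool([
  [[-3,0,40],0],
  [[-3,0,80],0],
  [[-3,0,110],0],
  [[-3,0,130],0],
  [[-3,0,138],0],
  [[-3,0,142],0],
  [[-3,0,142],0],
])

```text
clock: 11.1
position: [430.8, 253.4, 4.6]
ee_rot: [0.0, -0.003, 1.0, 0.0]
force: [0.4, 0.1, 0.5]
width: 85.6
gripper_force: 0.0
```

servo_tool([
  [[0,0,0],0],
  [[0,0,0],0],
  [[0,0,0],0],
  [[0,0,0],0],
  [[0,0,0],0],
  [[0,0,0],0],
  [[0,0,0],0],
  [[0,0,0],0],
], claw=-1, newtons=40)

```text
clock: 11.9
position: [431.1, 253.5, 5.4]
ee_rot: [0.001, -0.004, 1.0, 0.0]
force: [-0.2, -0.3, 6.7]
width: 46.8
gripper_force: 40.5
```

servo_tool([
  [[0,0,-5],0],
  [[0,0,-20],0],
  [[0,0,-50],0],
  [[0,0,-85],0],
  [[0,0,-120],0],
  [[0,0,-145],0],
  [[0,0,-145],0],
  [[0,0,-145],0],
])

```text
clock: 12.7
position: [430.4, 253.3, 149.7]
ee_rot: [0.001, -0.003, 1.0, 0.0]
force: [0.2, 0.7, -1.4]
width: 46.9
gripper_force: 42.0
```

Run:
```python
from h import *
to(551,-90,150,79.2)
c=robot.capture("side"); cv2.imwrite("pics/s3.png",cv2.resize(c["frame"][90:290,170:390],None,fx=3,fy=3))
```

```text
clock 12.7 th 180.4 shift [-1.182e+02 -3.441e+02 -3.000e-01] turn 101.2
```

View pics/s3.png

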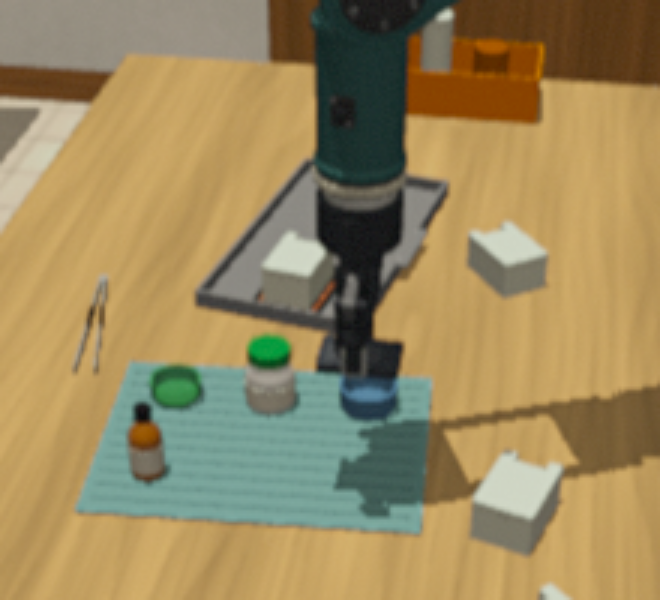

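The slate is held level at crop (360,358). Carrying it over the hide.

servo_tool([
  [[-9,-26,0],8],
  [[-18,-53,0],16],
  [[-27,-79,0],24],
  [[-36,-106,0],32],
  [[-45,-132,0],40],
  [[-55,-159,0],48],
  [[-64,-185,0],56],
  [[-73,-212,0],64],
  [[-82,-238,0],72],
  [[-91,-265,0],80],
  [[-100,-291,0],88],
  [[-109,-318,0],95],
  [[-115,-335,0],101],
  [[-118,-344,0],101],
  [[-118,-344,0],101],
  [[-118,-344,0],101],
])

```text
clock: 14.35
position: [549.7, -89.1, 148.3]
ee_rot: [-0.001, 0.769, 0.639, -0.001]
force: [0.3, -0.1, -1.0]
width: 46.5
gripper_force: 42.0
```

Run:
```python
from h import *
to(551,-90,55,79.2)
```

```text
clock 14.3 th 79.5 shift [-0.7  1.4 93.3] turn 0.3
```

servo_tool([
  [[0,0,35],0],
  [[0,0,65],0],
  [[0,0,80],0],
  [[0,0,87],0],
  [[0,0,90],0],
  [[0,0,91],0],
  [[0,0,92],0],
  [[0,0,92],0],
])

```text
clock: 15.15
position: [551.4, -90.0, 58.0]
ee_rot: [0.001, 0.769, 0.639, 0.0]
force: [0.5, 0.4, -1.6]
width: 46.6
gripper_force: 42.0
```

servo_tool([
  [[0,0,1],0],
  [[0,0,2],0],
  [[0,0,2.5],0],
  [[0,0,3],0],
  [[0,0,3],0],
])

```text
clock: 15.65
position: [550.8, -90.0, 54.4]
ee_rot: [-0.0, 0.769, 0.639, 0.0]
force: [-0.5, 0.9, 1.2]
width: 46.9
gripper_force: 42.2
```

servo_tool([
  [[0,0,0.7],0],
  [[0,0,1],0],
  [[0,0,1],0],
])

```text
clock: 15.95
position: [550.9, -90.0, 54.4]
ee_rot: [0.0, 0.769, 0.639, 0.0]
force: [-3.0, 0.0, 12.0]
width: 46.8
gripper_force: 43.3
```

servo_tool([
  [[0,0,0],0],
  [[0,0,0],0],
  [[0,0,0],0],
  [[0,0,0],0],
  [[0,0,0],0],
  [[0,0,-10],0],
  [[0,0,-40],0],
  [[0,0,-80],0],
  [[0,0,-100],0],
  [[0,0,-100],0],
], claw=1)

```text
clock: 16.95
position: [553.4, -90.6, 157.4]
ee_rot: [0.003, 0.769, 0.639, 0.002]
force: [1.4, 0.8, 0.3]
width: 85.6
gripper_force: 0.0
```

Run:
```python
from h import *
to(638.7,140,150,79.2)
```

```text
clock 16.9 th 79.4 shift [242.4  41.4   7.4] turn 0.2
```

servo_tool([
  [[40,7,0],0],
  [[85,14,0],0],
  [[130,22,0],0],
  [[175,30,0],0],
  [[215,37,0],0],
  [[235,40,5],0],
  [[241,41,10],0],
  [[241,41,10],0],
  [[241,41,10],0],
])

```text
clock: 17.85
position: [634.4, 137.8, 142.5]
ee_rot: [-0.0, 0.77, 0.638, -0.001]
force: [0.4, -0.5, -0.4]
width: 85.4
gripper_force: 0.0
```

Run:
```python
from h import *
to(638.7,140,5,79.2)
c=robot.capture("top");m=mask(c,(0,0,0),(180,255,120),(305,150,372,215))
f=c["frame"];cv2.imwrite("pics/t4.png",cv2.resize(f[120:250,220:460],None,fx=3,fy=3))
```

```text
clock 17.9 th 79.4 shift [  2.9   3.8 137.5] turn 0.2
```

View pics/t4.png

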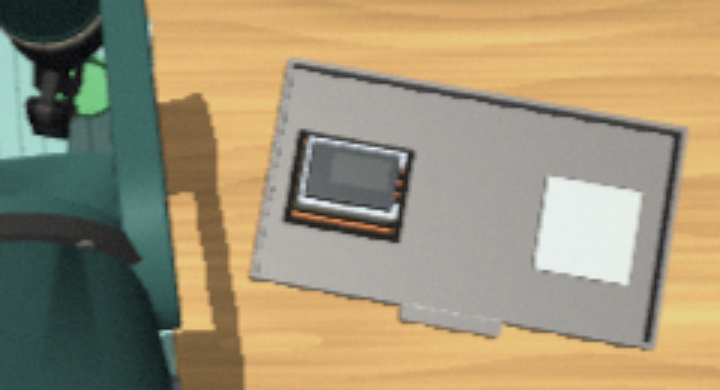

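The slate lies square on the roof at crop (352,178). The gripper is over the dish; descending.

servo_tool([
  [[1,2,40],0],
  [[1,2,80],0],
  [[1,2,110],0],
  [[1,2,128],0],
  [[1,2,136],0],
  [[1,2,140],0],
  [[1,2,140],0],
])

```text
clock: 18.6
position: [637.4, 139.2, 3.4]
ee_rot: [-0.0, 0.77, 0.638, -0.0]
force: [0.3, 0.0, -0.1]
width: 85.2
gripper_force: 0.0
```

servo_tool([
  [[0,0,0],0],
  [[0,0,0],0],
  [[0,0,0],0],
  [[0,0,0],0],
  [[0,0,0],0],
  [[0,0,0],0],
  [[0,0,0],0],
  [[0,0,0],0],
], claw=-1, newtons=35)

```text
clock: 19.4
position: [638.1, 140.1, 4.6]
ee_rot: [0.0, 0.769, 0.639, 0.001]
force: [-1.9, -1.1, 6.5]
width: 53.3
gripper_force: 36.9
```

servo_tool([
  [[0,0,-5],0],
  [[0,0,-20],0],
  [[0,0,-50],0],
  [[0,0,-85],0],
  [[0,0,-120],0],
  [[0,0,-140],0],
  [[0,0,-140],0],
  [[0,0,-140],0],
])

```text
clock: 20.2
position: [637.6, 140.1, 144.0]
ee_rot: [0.0, 0.769, 0.639, 0.0]
force: [-0.0, 0.3, -1.3]
width: 53.2
gripper_force: 37.0
```

Run:
```python
from h import *
to(528.5,-197,145,79.4)
```

```text
clock 20.2 th 79.4 shift [-351.4  -45.2   -1. ] turn 0.0
```

servo_tool([
  [[-30,-4,0],0],
  [[-70,-9,0],0],
  [[-110,-14,0],0],
  [[-150,-19,0],0],
  [[-190,-24,0],0],
  [[-230,-30,0],0],
  [[-270,-35,0],0],
  [[-305,-39,0],0],
  [[-330,-42,0],0],
  [[-345,-44,0],0],
  [[-351,-45,0],0],
  [[-351,-45,0],0],
  [[-351,-45,0],0],
])

```text
clock: 21.5
position: [528.8, -195.6, 142.9]
ee_rot: [-0.001, 0.769, 0.639, 0.0]
force: [0.1, -0.1, -0.8]
width: 53.7
gripper_force: 37.0
```

Run:
```python
from h import *
to(528.5,-197,7,79.4)
```

```text
clock 21.5 th 79.4 shift [-1.400e+00 -1.000e-01  1.359e+02] turn 0.0
```

servo_tool([
  [[0,0,40],0],
  [[0,0,80],0],
  [[0,0,110],0],
  [[0,0,125],0],
  [[0,0,131],0],
  [[0,0,133],0],
  [[0,0,134.5],0],
  [[0,0,134.5],0],
])

```text
clock: 22.3
position: [529.6, -196.8, 9.7]
ee_rot: [0.001, 0.769, 0.639, 0.0]
force: [0.3, -0.3, -1.3]
width: 53.6
gripper_force: 37.0
```

servo_tool([
  [[0,0,1],0],
  [[0,0,2],0],
  [[0,0,2.5],0],
  [[0,0,2.5],0],
])

```text
clock: 22.7
position: [528.8, -196.8, 6.4]
ee_rot: [0.0, 0.769, 0.639, 0.0]
force: [-0.3, -0.1, -0.9]
width: 53.4
gripper_force: 37.0
```

servo_tool([
  [[0,0,0.7],0],
  [[0,0,1.2],0],
  [[0,0,1.2],0],
])

```text
clock: 23.0
position: [528.9, -196.8, 5.6]
ee_rot: [0.0, 0.769, 0.639, 0.0]
force: [-1.1, 1.0, 4.2]
width: 53.3
gripper_force: 37.5
```

servo_tool([
  [[0,0,0],0],
  [[0,0,0],0],
  [[0,0,0],0],
  [[0,0,0],0],
  [[0,0,0],0],
  [[0,0,-10],0],
  [[0,0,-40],0],
  [[0,0,-80],0],
  [[0,0,-120],0],
  [[0,0,-140],0],
  [[0,0,-140],0],
], claw=1)

```text
clock: 24.1
position: [531.2, -197.9, 149.4]
ee_rot: [0.003, 0.769, 0.639, 0.002]
force: [-0.2, -0.3, -0.1]
width: 85.6
gripper_force: 0.0
```

Run:
```python
from h import *
to(438.5,127,145,79.4)
```

```text
clock 24.1 th 79.4 shift [ 302.3 -150.9    4.4] turn 0.0
```

servo_tool([
  [[35,-18,0],0],
  [[75,-38,0],0],
  [[115,-58,0],0],
  [[155,-78,0],0],
  [[195,-98,0],0],
  [[235,-118,0],0],
  [[270,-135,0],0],
  [[290,-145,0],0],
  [[302,-151,0],0],
  [[302,-151,0],0],
  [[302,-151,0],0],
  [[302,-151,0],0],
])

```text
clock: 25.3
position: [436.4, 126.9, 145.0]
ee_rot: [0.0, 0.77, 0.638, -0.0]
force: [-0.5, -0.8, -0.9]
width: 85.4
gripper_force: 0.0
```

Run:
```python
from h import *
to(438.5,127,5,79.4)
```

```text
clock 25.3 th 79.3 shift [  0.4   2.  140. ] turn -0.1
```

servo_tool([
  [[0,1,40],0],
  [[0,1,80],0],
  [[0,1,110],0],
  [[0,1,126],0],
  [[0,1,134],0],
  [[0,1,138],0],
  [[0,1,138],0],
])

```text
clock: 26.0
position: [437.4, 127.4, 7.2]
ee_rot: [0.0, 0.77, 0.638, 0.0]
force: [-0.1, -0.4, 0.1]
width: 85.2
gripper_force: 0.0
```

servo_tool([
  [[0,0,0],0],
  [[0,0,0],0],
  [[0,0,0],0],
  [[0,0,0],0],
  [[0,0,0],0],
  [[0,0,0],0],
  [[0,0,0],0],
  [[0,0,0],0],
], claw=-1, newtons=40)

```text
clock: 26.8
position: [437.8, 127.8, 8.5]
ee_rot: [0.001, 0.769, 0.639, 0.001]
force: [-0.6, -1.5, 8.3]
width: 60.4
gripper_force: 41.2
```

servo_tool([
  [[0,0,-5],0],
  [[0,0,-20],0],
  [[0,0,-50],0],
  [[0,0,-85],0],
  [[0,0,-120],0],
  [[0,0,-140],0],
  [[0,0,-140],0],
  [[0,0,-140],0],
])

```text
clock: 27.6
position: [436.8, 127.8, 147.3]
ee_rot: [0.0, 0.769, 0.639, 0.0]
force: [-0.4, 0.4, -1.8]
width: 59.8
gripper_force: 44.0
```

Run:
```python
from h import *
to(508,-304.5,145,79.4)
```

```text
clock 27.6 th 79.4 shift [-411.9  149.5    2.3] turn 0.0
```

servo_tool([
  [[-30,11,0],0],
  [[-70,25,0],0],
  [[-110,40,0],0],
  [[-150,54,0],0],
  [[-190,69,0],0],
  [[-230,83,0],0],
  [[-270,98,0],0],
  [[-310,113,0],0],
  [[-350,127,0],0],
  [[-380,138,0],0],
  [[-400,145,0],0],
  [[-411,149,0],0],
  [[-411,149,0],0],
  [[-411,149,0],0],
])

```text
clock: 29.0
position: [507.1, -302.0, 146.4]
ee_rot: [-0.001, 0.769, 0.639, 0.0]
force: [0.7, 0.6, -0.8]
width: 59.9
gripper_force: 44.0
```

Run:
```python
from h import *
to(508,-304.5,15.5,79.4)
```

```text
clock 29.0 th 79.4 shift [ -2.3   1.4 130.9] turn 0.0
```

servo_tool([
  [[-1,0.5,40],0],
  [[-1,0.5,80],0],
  [[-1,0.5,108],0],
  [[-1,0.5,120],0],
  [[-1,0.5,126],0],
  [[-1,0.5,128],0],
  [[-1,0.5,129],0],
  [[-1,0.5,129],0],
])

```text
clock: 29.8
position: [508.9, -305.2, 19.3]
ee_rot: [0.001, 0.769, 0.639, 0.0]
force: [-0.4, 0.5, -1.2]
width: 60.2
gripper_force: 44.0
```

servo_tool([
  [[0,0,1],0],
  [[0,0,2],0],
  [[0,0,2.5],0],
  [[0,0,2.5],0],
])

```text
clock: 30.2
position: [508.0, -304.8, 15.6]
ee_rot: [-0.0, 0.769, 0.639, 0.0]
force: [0.4, 0.5, -1.0]
width: 59.9
gripper_force: 44.0
```

servo_tool([
  [[0,0,0.7],0],
  [[0,0,1.2],0],
  [[0,0,1.2],0],
])

```text
clock: 30.5
position: [508.0, -304.8, 15.5]
ee_rot: [0.0, 0.769, 0.639, -0.0]
force: [-2.6, 0.7, 9.4]
width: 60.0
gripper_force: 44.9
```

Contact. Releasing, rising and backing off to the right so the tray is in view.

servo_tool([
  [[0,0,0],0],
  [[0,0,0],0],
  [[0,0,0],0],
  [[0,0,0],0],
  [[0,0,0],0],
  [[0,0,-10],0],
  [[0,0,-40],0],
  [[0,0,-80],0],
  [[0,0,-120],0],
  [[0,0,-150],0],
  [[-40,-30,-150],0],
  [[-80,-70,-150],0],
  [[-120,-110,-150],0],
  [[-160,-130,-150],0],
  [[-200,-130,-150],0],
  [[-200,-130,-150],0],
  [[-200,-130,-150],0],
], claw=1)

```text
clock: 32.2
position: [342.9, -478.3, 164.8]
ee_rot: [0.0, 0.77, 0.638, 0.0]
force: [-0.1, 0.2, -0.1]
width: 85.0
gripper_force: 0.0
```

Run:
```python
from h import *
c=robot.capture("top"); f=c["frame"]
t=rect(c,mask(c,(0,0,165),(180,60,255),(390,170,445,225))|mask(c,(98,80,0),(125,255,255),(385,165,445,225)),11)
b=rect(c,mask(c,(98,80,0),(125,255,255),(385,165,445,225)),41)
d=rect(c,mask(c,(40,60,0),(90,255,255),(355,165,400,215)),29)
s=rect(c,cv2.morphologyEx(mask(c,(85,0,40),(130,60,140),(310,155,365,205)),cv2.MORPH_OPEN,np.ones((3,3))),65)
print("tile+bowl",t,"bowl",b,"dish",d,"slate",s)
e=robot.capture("side")["frame"]
o=np.hstack([cv2.resize(f[130:245,295:460],(400,279)),cv2.resize(e[130:220,220:349],(400,279))]); cv2.imwrite("pics/end.png",o)
```

```text
tile+bowl [ 507.9 -305.1   83.9   83.6  -10.6] bowl [ 508.6 -302.9   62.7   57.4   89.6] dish [ 527.7 -194.6   54.6   53.7  -46. ] slate [557.8 -62.   45.3  30.  -11.8]
```

View pics/end.png

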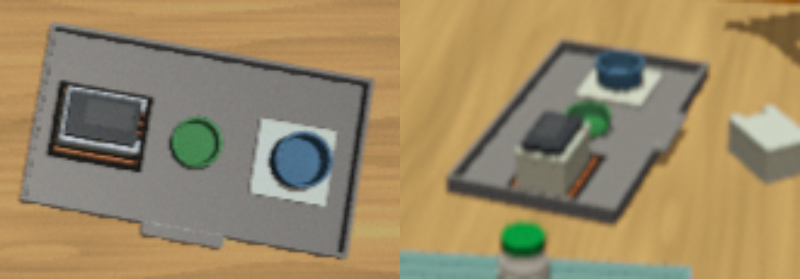

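The picture shows everything upright: slate centred on the roof at (105,115), dish at (195,142) in the middle, and bowl on the tile at (299,160). The measured dish and bowl offsets are 1 to 3 mm. Handing in.

```bash
python3 -c "
from cell import robot
print(robot.hand_in())"
```

```text
the job is handed in; nothing more can be done
None
```

I put the hide, slate, dish and bowl back in the tray and handed the job in at about 32 s. In the final pictures everything stood upright in place, and the jar, drops bottle and tongs were never touched; no verdict was returned.

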